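# Seat a square tube in the V of a tacking jig

### The job

Load the tacking jig: without lifting the square tube, tip it off the loading shelf so that it lies square on both flanks of the V, then push it along the V until it is pressed firmly home on the length stop, but gently enough that the stop does not slip from its setting. Only when the tube is home, throw the red-knobbed magnet lever fully over to on. Leave the tube at rest and everything else on the bench where it is.

Things in the scene. Friction and masses are not known exactly. Their poses are not given: they have to be found in the camera images.
- tube: Bare steel square tube, 50 x 50 mm, 150 mm long, both ends closed by flat dark caps with a copper-coloured weld line; 0.45 to 0.7 kg. Origin at its centre, y along its length, z up as it starts: lying flat on the loading shelf, roughly parallel to the V and short of the stop.
- jig: Tacking jig bolted to the bench: blue base plate 235 x 340 x 10 mm with a dark angle iron 300 mm long laid open upward as a 90 degree V, apex 28 mm above the bench, open at its -y end. Origin on the bench under the apex, halfway along; y along the V towards the length stop, x across it away from the robot. The far flank rises at 45 degrees to x = 42 mm, height 70 mm.
- shelf_lip (a point): Middle of the lip between the loading shelf and the V, at jig x = -32 mm, height 60.5 mm; axes as the jig's. From here the near flank falls at 45 degrees to the apex, and the shelf, a flat grey plate 80 mm deep without rims, runs level to -x over all 300 mm. Once its middle is pushed past the lip the tube tips into the V. Friction 0.5 to 0.7.
- v_centre (a point): At jig x = 0, y = 0, height 63.4 mm, on the centre line of a tube bedded on both flanks (turned by 45 degrees). Axes as the jig's. Once tipped, the tube often hangs wedged by friction, turned some 15 degrees too far or too little, its centre 6 to 15 mm too high: pressed down with 5 to 20 N some 20 mm beside v_centre, on the side that stands too high, it beds.
- stop_face (a point): Centre of the face of the length stop: a 44 mm square brass plate 8 mm thick standing cornerwise in the V at its +y end, at the height of v_centre, looking to -y. Axes as the jig's. With the tube home, its centre is 75 mm from here along -y. The stop is only clamped by friction, at a setting that differs from time to time, and slips along +y if pushed with more than about 25 N.
- stop: The length stop as one part: the plate, a carriage with a black thumb-screw on the guide bar behind the far flank (jig x = 63 to 93 mm), and between them an arm that passes over the far flank just behind the plate, its top 32 mm above stop_face. Origin at stop_face, axes as the jig's.
- magnet (a joint): Magnet lever in rad: 0 off (as it starts, leaning 0.55 rad to the jig's -y), 1.1 on (leaning 0.55 rad to +y, against its end stop). Its axis is along the jig's x, on top of the yellow magnet unit behind the far flank, at jig x = 78, y = -75 mm, height 62 mm. It needs about 2 N at the knob and stays where it is left.
- lever_knob (a point): Centre of the red ball knob (24 mm across) on the magnet lever, 70 mm from its axis; at off it is 37 mm to the -y side of the axis and about 122 mm above the bench. Axes turn with the lever.
- spray_can: White spray can with red cap, 66 mm across, 200 mm high, standing; origin under its centre. Bystander, loose.
- wire_brush: Wire brush, 260 mm long, lying on the bench along its x. Bystander, loose.
- hammer: Hammer, 280 mm long, lying on the bench along its x. Bystander, loose.
- file: Flat file with a black handle, 310 mm long in all, lying along its x. Bystander, loose.
- square: Red welding square, 120 mm legs, 18 mm high, lying flat. Bystander, loose.
- pipe_offcut: Piece of pipe, 60 mm across, 90 mm high, standing. Bystander, loose.

How it is judged:
By the outcome, as a careful person would: the job done as asked, in the order asked, and still so for the second after the job is handed in, with the robot touching nothing.
It also fails if it takes over 72 s, if anything falls off the work surface, if the arm or the gripper's body presses on something with over 40 N, if the wrist force passes 120 N, or if a joint passes its speed limit or range.

### The arm

A 7-joint arm with a two-finger parallel gripper is mounted at the origin on the work surface. World frame = base frame: x ahead of the robot, y to its left, z up, the work surface at z = 0. Lengths are in mm, angles in rad, forces in N, time in s.
With the tool pointing down it reaches from about 400 to 875 mm from the base axis. Payload 4.4 kg.
Tool frame: the origin (TCP) lies midway between the tips of the shut fingers; the grasp point (between the pads) lies 19 mm behind it (ctrl.grip_point_offset is the distance from the TCP to the grasp point, in mm); z points along the fingers, y is the line along which they close (so a half turn about z gives the same grasp; the last joint's range is limited). The gripper opens to 85 mm and grips with 20 to 120 N. Pads are 22 mm wide; open, the fingers measure 114 mm over their backs; the gripper's body (76 mm by 85 mm) begins 54 mm behind the grasp point. The pads swing forward as they close: fully open they stand 13 mm farther back than shut.
Start: joints at [-1.314, 0.628, 0.038, 1.517, -0.027, 0.996, -0.02], TCP at [206.17, 616.451, 199.313] pointing down, gripper open.
Joint ranges: [-3.06, 3.06], [-0.37, 2.12], [-1.25, 1.32], [0.18, 2.47], [-1.1, 4.24], [0.23, 1.98], [-2.94, 2.94]. Speed limits (rad/s): [2.57, 2.57, 3.14, 3.14, 3.14, 3.14, 3.14].

### API

Orientations are given as [roll, pitch, yaw] about the fixed x, y, z axes, in that order (R = Rz(yaw) Ry(pitch) Rx(roll)).
In Python, from cell import ctrl, vision, probe_bus gives the robot as it stands (ctrl), with the cameras (vision) and the readings (probe_bus).
- The arm moves only by the shell command python3 nudge.py 'ROWS'. ROWS is a JSON list of rows, 1 to 12 of them, each of 7 numbers: dx, dy, dz in mm, then a rotation vector rx, ry, rz in rad, then the finger opening in mm; each row shifts and turns the commanded pose from where the row before left it, along the tool's axes as they then stand; what a row does not reach is not made up. A row lasts 1/10 s, in which the tool goes at most 50 mm and 0.15 rad, less where a joint would pass 70% of its speed; a pose out of reach is approached as far as the arm can. The fingers move at their own pace and stop on an object; the grip force is fixed at half the most. Time passes only in rows, so rows that do not move let the fingers close. It prints the time, the measured TCP pose, the force, the opening and the grip force at its end. Input that does not fit is refused with a message, and nothing moves.
- probe_bus.read_state(): the state, without advancing time (a new reading comes with each control period).
- vision.get_image(name): name is "scene" or "side" or "wrist"; returns the picture (384x512x3 uint8, blue, green, red); there is no depth.
- vision.calibration(name): a dict with "fx", "fy", "cx", "cy" (pixels), "rvec" (rotation vector, rad) and "tvec" (3), from world to camera coordinates, as OpenCV has them; the wrist camera has in their place "hand_eye" (4x4, takes a point from camera to tool coordinates, whose origin is the TCP and whose axes are the flange's). Camera axes: x right, y down, z forward; pixel columns grow to the right and rows downward; lengths in mm; the calibration is good to about 2 mm. A picture is of the moment at which its call begins: read the wrist's pose just before it. calibration takes no time and is no camera call.
- ctrl.finish_job(): hands the job in; it is judged then, once.
The state is a dict: "clock": time; "qpos": joint angles; "qd": joint speeds; "tau": joint torques, N m; "eef_pos": TCP position; "tool_rot": TCP orientation; "force": force on the tool from outside, world axes, zero at the start; "torque": the same for the moment, N m; "width": finger opening in mm; "gripper_force": force on a finger pad.
Only numpy, scipy, OpenCV 4.12 (cv2) and the standard library are available. Lean on these libraries where they do the work, as an engineer would, in place of code of your own. Each camera call takes 0.05 s, during which the arm holds its last target. There are 200 camera calls.

## Working session

There is one attempt and no reset: what is moved stays moved. The work goes in short steps, Python scripts to look and compute and a shell command to move; the robot and the scene stay as the last step left them, time stands still between calls to the robot, and variables do not carry over. Pictures are saved under pics/ and viewed, at most 10 in all, crops included, and the job is handed in when it is done.

```bash
ls; mkdir -p pics
python3 - <<'E'
from cell import ctrl, vision, probe_bus
import cv2
for n in("scene","side"):
    cv2.imwrite(f"pics/{n}0.png",vision.get_image(n)); print(n,vision.calibration(n))
print(vision.calibration("wrist"),probe_bus.read_state())
E
```

```text
cell.py
nudge.py
pics
scene {'fx': 409.0639277754683, 'fy': 409.0639277754683, 'cx': 253.2364335225212, 'cy': 194.29586693309875, 'rvec': array([ 1.84291862,  1.68349929, -0.66001419]), 'tvec': array([ -50.85754163, -340.34107649, 1870.12367514])}
side {'fx': 366.84063173975824, 'fy': 366.84063173975824, 'cx': 257.0396688687083, 'cy': 188.80557452609912, 'rvec': array([ 2.35974248, -0.24124564,  0.09678797]), 'tvec': array([-530.13038549,  138.0908503 , 1017.64467631])}
{'fx': 324.8312439888997, 'fy': 324.8312439888997, 'cx': 249.17980054161677, 'cy': 193.90168075929932, 'hand_eye': array([[-1.33389915e-03, -9.48571239e-01, -3.16560934e-01,
         8.14974285e+01],
       [ 9.99999110e-01, -1.27351217e-03, -3.97651568e-04,
         9.97459014e-02],
       [-2.59433610e-05, -3.16561183e-01,  9.48572094e-01,
        -1.75210630e+02],
       [ 0.00000000e+00,  0.00000000e+00,  0.00000000e+00,
         1.00000000e+00]])} {'clock': 0.1, 'qpos': array([-1.31378426,  0.62923594,  0.0384387 ,  1.51829039, -0.02700216,
        0.99631213, -0.02000919]), 'qd': array([ 0.00104131, -0.00255488, -0.00013934, -0.00112901, -0.00144878,
        0.00119366,  0.00083533]), 'tau': array([ 2.79321641e-03, -5.64527464e+01,  1.23057313e+00, -1.93972170e+01,
        1.13619893e-02,  5.46379466e-03,  1.30740219e-05]), 'eef_pos': array([205.9703717 , 615.83824336, 198.48529611]), 'tool_rot': array([-3.13986455e+00,  1.17895188e-05,  2.81877463e+00]), 'force': array([0.20259502, 0.13394789, 1.19534737]), 'torque': array([ 0.02191568, -0.02564267,  0.01272133]), 'gripper_force': 0.0, 'width': 85.16417417391395}
```

View pics/scene0.png

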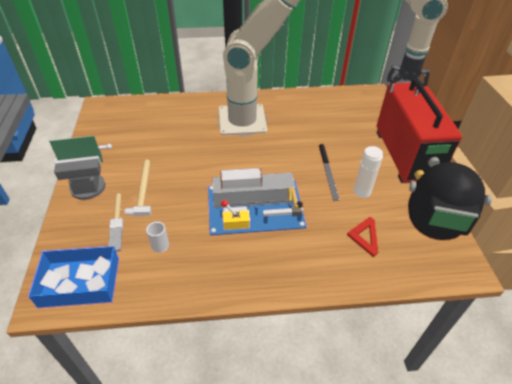

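View pics/side0.png

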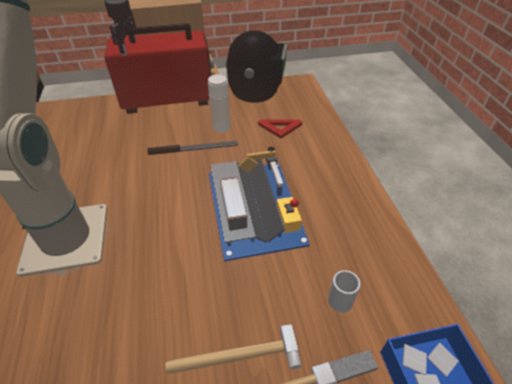

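The scene view shows the jig around (255,205), with the tube on the shelf at (240,178), the knob at (224,203) and the stop at about (297,195). In the side view the tube is at (233,203), the knob at (295,202) and the stop plate at (250,163). I'll enlarge both.

```bash
cat > h.py <<'E'
from cell import ctrl, vision, probe_bus
import cv2, numpy as np
from scipy.spatial.transform import Rotation as Ro
def cam(n, st=None):
    c=vision.calibration(n); K=np.array([[c['fx'],0,c['cx']],[0,c['fy'],c['cy']],[0,0,1.]])
    if n!='wrist':
        R=cv2.Rodrigues(np.array(c['rvec']))[0]; t=np.array(c['tvec'])
    else:
        st=st or probe_bus.read_state()
        T=np.eye(4); T[:3,:3]=Ro.from_euler('xyz',st['tool_rot']).as_matrix(); T[:3,3]=st['eef_pos']
        M=np.linalg.inv(T@np.array(c['hand_eye'])); R=M[:3,:3]; t=M[:3,3]
    return K@np.c_[R,t]
def tri(obs):  # obs: list of (P,(u,v))
    A=np.array([r for P,(u,v) in obs for r in (u*P[2]-P[0],v*P[2]-P[1])])
    A/=np.linalg.norm(A[:,:3],axis=1)[:,None]
    return np.linalg.lstsq(A[:,:3],-A[:,3],rcond=None)[0]
def proj(P,X):
    h=P@np.append(X,1); return h[:2]/h[2]
def onz(P,uv,z):
    A=np.array([uv[0]*P[2]-P[0],uv[1]*P[2]-P[1]]); return np.append(np.linalg.solve(A[:,:2],-A[:,3]-A[:,2]*z),z)
E
python3 - <<'E'
import cv2,numpy as np
a=cv2.imread('pics/scene0.png')[155:240,200:312]; b=cv2.imread('pics/side0.png')[140:260,200:312]
a=cv2.resize(a,None,fx=4.6,fy=4.6,interpolation=3)[:,:400*2]
b=cv2.resize(b,None,fx=5,fy=5,interpolation=3)
cv2.imwrite('pics/c1.png',a);cv2.imwrite('pics/c2.png',b)
E
```

```text
(no output)
```

View pics/c1.png

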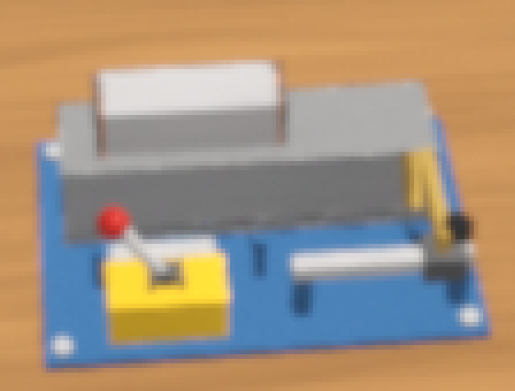

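View pics/c2.png

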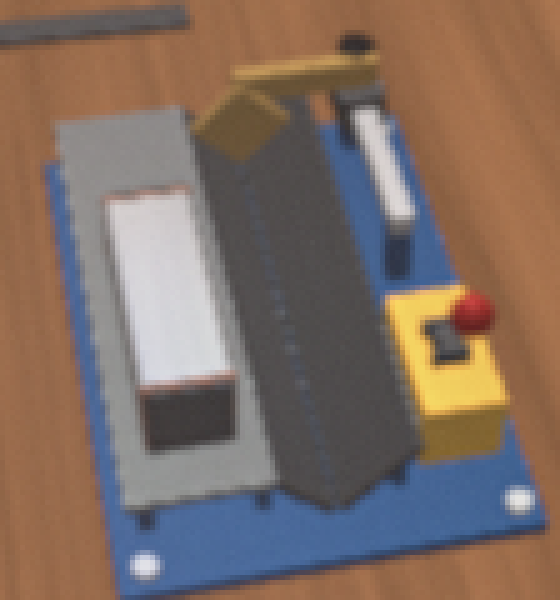

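The scene crop shows the tube's top corners at (100,73), (280,63), (284,110) and (101,118), and the knob at (115,222). In the side crop the same corners are at (140,387), (105,197), (190,188) and (237,375), with the knob at (473,314) and the stop plate's centre at (240,124).

Run:
```python
from h import *
np.set_printoptions(precision=1,suppress=True)
S,D=cam('scene'),cam('side')
s=lambda x,y:(200+x/4.6-.4,155+y/4.6-.4); d=lambda x,y:(200+x/5-.4,140+y/5-.4)
pts={'t--':((100,73),(140,387)),'t-+':((280,63),(105,197)),'t++':((284,110),(190,188)),'t+-':((101,118),(237,375)),
'knob':((115,222),(473,314)),'screw--':((55,150),(146,565)),'screw+-':((62,345),(519,499)),'shelf--':((60,105),(122,508)),'shelf-+':((430,82),(57,122)),'base+-':((47,367),(548,528))}
for k,(a,b) in pts.items():
    X=tri([(S,s(*a)),(D,d(*b))]); print(k,X,'res',proj(S,X)-s(*a),proj(D,X)-d(*b))
f=lambda uv,z:onz(D,d(*uv),z)
print('stop',f((240,124),63.4)); print('plate L/R',f((192,130),63.4),f((290,118),63.4),'bot',f((240,162),32.3),'top',f((240,88),94.5))
print('apex -y',f((335,507),28),'apex+y?',f((240,162),28)); print('lip-y',f((275,487),60.5), 'shelf--',f((122,508),60.5),'shelf-+',f((57,122),60.5))
print('far edge -y',f((418,455),70), 'far edge', f((325,130),70))
print('base',f((122,598),10),f((548,528),10))
```

```text
t-- [ 444.1 -106.9  109.2] res [ 0.2 -0.3] [0.3 0.4]
t-+ [444.9  34.9 108.8] res [ 0.1 -0.1] [0.1 0.2]
t++ [493.6  33.7 105.9] res [ 0.3 -0.4] [0.4 0.5]
t+- [ 493.7 -108.2  108.3] res [ 0.2 -0.3] [0.3 0.4]
knob [ 617.6 -103.4  123.5] res [-0.1  0.1] [-0.1 -0.1]
screw-- [ 434.9 -148.6   15.8] res [ 0. -0.] [0.1 0.1]
screw+- [ 639.8 -147.9   15.8] res [ 0.2 -0.2] [0.2 0.2]
shelf-- [ 426.2 -141.4   58.7] res [ 0.1 -0.1] [0.1 0.1]
shelf-+ [427.1 161.   59.3] res [-0.2  0.2] [-0.2 -0.3]
base+- [ 652.3 -161.     5.2] res [-0.1  0.1] [-0.1 -0.1]
stop [538.3 130.   63.4]
plate L/R [508.3 130.6  63.4] [569.8 129.1  63.4] bot [537.5 128.9  32.3] top [538.5 127.9  94.5]
apex -y [ 538.3 -140.6   28. ] apex+y? [538.2 133.4  28. ]
lip-y [ 505.  -145.1   60.5] shelf-- [ 425.9 -142.2   60.5] shelf-+ [427.6 158.1  60.5]
far edge -y [ 580.1 -146.9   70. ] far edge [587.  106.8  70. ]
base [ 419.7 -162.2   10. ] [ 650.9 -164.7   10. ]
```

```bash
python3 nudge.py '[[0, 0, -50, 0, 0, -0.15, 0], [0, 0, -50, 0, 0, -0.15, 0], [0, 0, -20, 0, 0, -0.023, 0], [-20, -44, 0, 0, 0, 0, 0], [-20, -44, 0, 0, 0, 0, 0], [-20, -44, 0, 0, 0, 0, 0], [-20, -44, 0, 0, 0, 0, 0], [-20, -44, 0, 0, 0, 0, 0], [-20, -44, 0, 0, 0, 0, 0]]'
```

```text
clock: 1.0
eef_pos: [326.6, 350.3, 319.1]
tool_rot: [-3.141, -0.0, -3.141]
force: [1.1, -0.6, 0.7]
width: -0.1
gripper_force: 0.0
```

```bash
python3 nudge.py '[[-12, -48, 0, 0, 0, 0, 0], [-12, -48, 0, 0, 0, 0, 0], [-12, -48, 0, 0, 0, 0, 0], [-12, -48, 0, 0, 0, 0, 0], [-12, -48, 0, 0, 0, 0, 0], [-12, -48, 0, 0, 0, 0, 0], [-12, -48, 0, 0, 0, 0, 0], [-10, -48, 0, 0, 0, 0, 0], [0, 0, 50, 0, 0, 0, 0], [0, 0, 50, 0, 0, 0, 0], [0, 0, 50, 0, 0, 0, 0], [0, 0, 0, 0, 0, 0, 0]]'
```

```text
clock: 2.2
eef_pos: [415.0, -31.4, 164.6]
tool_rot: [-3.141, -0.014, 3.141]
force: [-0.6, 0.2, -0.3]
width: 0.2
gripper_force: 0.0
```

```bash
python3 nudge.py '[[0, -6, 45, 0, 0, 0, 0], [0, 0, 45, 0, 0, 0, 0], [0, 0, 0, 0, 0, 0, 0]]'
python3 - <<'E'
from h import *
w=vision.get_image('wrist'); d=vision.get_image('side')
cv2.imwrite('pics/w1.png',np.hstack([cv2.resize(w,(400,300)),cv2.resize(d[100:280,120:360],(400,300))]))
E
```

```text
clock: 2.5
eef_pos: [417.7, -37.2, 76.8]
tool_rot: [3.141, -0.009, -3.142]
force: [-1.4, -0.4, 0.8]
width: -0.3
gripper_force: 0.0
```

View pics/w1.png

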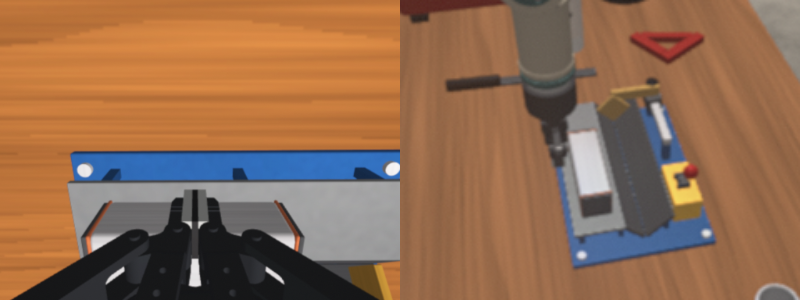

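The left half (wrist) shows the fingers at (195,210), centred on a tube that spans x 85 to 305. The right half (side) shows the fingers at (558,150), beside the near face of the tube. I'll push it now.

```bash
python3 nudge.py '[[-8, 0, 3, 0, 0, 0, 0], [-5, 0, 0, 0, 0, 0, 0], [-5, 0, 0, 0, 0, 0, 0], [-5, 0, 0, 0, 0, 0, 0], [-5, 0, 0, 0, 0, 0, 0], [-5, 0, 0, 0, 0, 0, 0], [-5, 0, 0, 0, 0, 0, 0], [-5, 0, 0, 0, 0, 0, 0]]'; python3 nudge.py '[[-4, 0, 0, 0, 0, 0, 0], [-4, 0, 0, 0, 0, 0, 0]]'
```

```text
clock: 3.4
eef_pos: [438.2, -37.0, 78.0]
tool_rot: [3.135, -0.044, 3.139]
force: [-50.6, -3.4, 73.7]
width: 0.0
gripper_force: 36.5
clock: 3.6
eef_pos: [437.9, -36.9, 78.0]
tool_rot: [3.134, -0.059, 3.139]
force: [-62.3, -4.3, 86.4]
width: -0.0
gripper_force: 43.2
```

```bash
python3 nudge.py '[[10, 0, 0, 0, 0, 0, 0], [10, 0, 0, 0, 0, 0, 0], [10, 0, 0, 0, 0, 0, 0], [10, 0, 0, 0, 0, 0, 0]]';  python3 - <<'E'
from h import *
w=vision.get_image('wrist'); d=vision.get_image('side')
cv2.imwrite('pics/w2.png',np.hstack([cv2.resize(w,(400,300)),cv2.resize(d[120:240,150:310],(400,300))]))
print(probe_bus.read_state()['qpos'])
E
```

```text
clock: 4.0
eef_pos: [433.5, -37.5, 78.3]
tool_rot: [-3.142, 0.006, -3.141]
force: [1.3, -0.7, 0.9]
width: -0.1
gripper_force: 0.0
[-0.10605832  0.55382155  0.18219785  2.22086521 -0.25747596  0.38539935
  1.85961085]
```

View pics/w2.png

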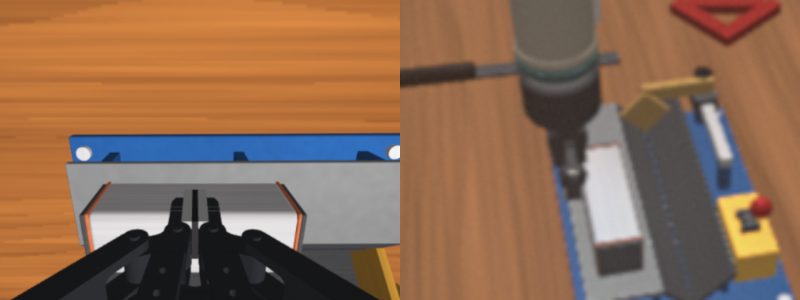

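The tube (left half, x 85 to 305; near edge at row 183) has not moved on the shelf. The tool leaned forward onto its top edge and jammed. I'll back off, tilt the tip forward, and push low with a slight upward bias.

```bash
python3 nudge.py '[[6, 0, 0, 0, -0.06, 0, 0], [0, 0, 0, 0, -0.06, 0, 0], [0, 0, 0, 0, 0, 0, 0], [0, 0, 0, 0, 0, 0, 0]]'
```

```text
clock: 4.5
eef_pos: [423.8, -33.8, 75.4]
tool_rot: [3.132, 0.075, -3.141]
force: [0.3, -0.0, -0.3]
width: -0.1
gripper_force: 0.0
```

```bash
python3 nudge.py '[[-5, -3, 0, 0, 0, 0, 0], [-5, 0, 0, 0, 0, 0, 0], [-3, 0, 0, 0, 0, 0, 0], [-3, 0, 0, 0, 0, 0, 0]]'; python3 nudge.py '[[-3, 0, 0, 0, 0, 0, 0], [-3, 0, 0, 0, 0, 0, 0]]'; python3 nudge.py '[[-3, 0, 0, 0, 0, 0, 0], [-3, 0, 0, 0, 0, 0, 0]]'
```

```text
clock: 4.9
eef_pos: [435.8, -37.0, 75.9]
tool_rot: [3.131, 0.068, -3.142]
force: [-7.9, -2.3, 6.2]
width: 0.1
gripper_force: 4.8
clock: 5.1
eef_pos: [441.0, -36.4, 76.2]
tool_rot: [3.13, 0.067, -3.141]
force: [-6.7, 0.1, 4.1]
width: -0.2
gripper_force: 3.7
clock: 5.3
eef_pos: [447.2, -36.2, 76.6]
tool_rot: [3.13, 0.067, -3.141]
force: [-8.0, 0.5, 4.1]
width: -0.3
gripper_force: 3.7
```

```bash
python3 nudge.py '[[-4, 0, 0, 0, 0, 0, 0], [-4, 0, 0, 0, 0, 0, 0], [-4, 0, 0, 0, 0, 0, 0], [-4, 0, 0, 0, 0, 0, 0]]'; python3 nudge.py '[[-3, 0, 0, 0, 0, 0, 0], [-3, 0, 0, 0, 0, 0, 0]]';python3 nudge.py '[[-2, 0, 0, 0, 0, 0, 0], [-2, 0, 0, 0, 0, 0, 0]]'
```

```text
clock: 5.7
eef_pos: [461.8, -36.0, 77.9]
tool_rot: [3.129, 0.065, -3.141]
force: [-12.1, -1.6, 14.4]
width: 0.2
gripper_force: 9.1
clock: 5.9
eef_pos: [466.1, -35.9, 78.7]
tool_rot: [3.128, 0.063, -3.141]
force: [-15.9, 0.6, 24.7]
width: 0.3
gripper_force: 14.3
clock: 6.1
eef_pos: [469.2, -35.9, 79.5]
tool_rot: [3.127, 0.062, -3.142]
force: [-19.0, -0.1, 33.8]
width: -0.2
gripper_force: 18.3
```

```bash
python3 nudge.py '[[4, 0, 0, 0, 0, 0, 0], [4, 0, -8, 0, 0, 0, 0], [0, 0, -8, 0, 0, 0, 0], [0, 0, 0, 0, 0, 0, 0]]';  python3 - <<'E'
from h import *
w=vision.get_image('wrist'); d=vision.get_image('side')
cv2.imwrite('pics/w3.png',np.hstack([cv2.resize(w,(400,300)),cv2.resize(d[120:240,150:310],(400,300))]))
E
```

```text
clock: 6.5
eef_pos: [469.1, -37.1, 95.7]
tool_rot: [3.132, 0.077, -3.14]
force: [-0.6, -0.2, -0.0]
width: 0.2
gripper_force: 0.0
```

View pics/w3.png

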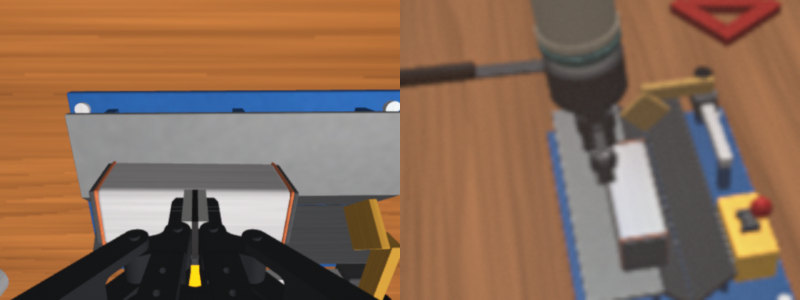

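The tube still lies flat on the shelf, with its near edge at row 165 of the left half and its front overhanging the V. I'll keep pushing at the higher contact.

```bash
python3 nudge.py '[[-3, 0, 0, 0, 0, 0, 0], [-3, 0, 0, 0, 0, 0, 0], [0, 0, 0, 0, 0, 0, 0]]'; python3 nudge.py '[[-3, 0, 0, 0, 0, 0, 0], [-2, 0, 0, 0, 0, 0, 0], [0, 0, 0, 0, 0, 0, 0]]';python3 nudge.py '[[-3, 0, -1, 0, 0, 0, 0], [-2, 0, -1, 0, 0, 0, 0], [0, 0, 0, 0, 0, 0, 0]]'
```

```text
clock: 6.9
eef_pos: [474.2, -36.9, 94.8]
tool_rot: [3.132, 0.075, -3.14]
force: [-0.1, 0.1, -0.7]
width: -0.2
gripper_force: 0.0
clock: 7.2
eef_pos: [478.8, -36.9, 95.3]
tool_rot: [3.131, 0.074, -3.141]
force: [0.3, -0.8, 0.3]
width: -0.2
gripper_force: 0.0
clock: 7.5
eef_pos: [483.8, -36.9, 97.9]
tool_rot: [3.131, 0.075, -3.141]
force: [0.4, -1.0, -0.1]
width: 0.1
gripper_force: 0.0
```

```bash
python3 nudge.py '[[10, 0, -20, 0, 0, 0, 0], [20, 0, -50, 0, 0.075, 0, 0], [20, 0, -50, 0, 0, 0, 0], [0, 0, 0, 0, 0, 0, 0]]';  python3 - <<'E'
from h import *
st=probe_bus.read_state(); np.save('st4.npy',cam('wrist',st)); w=vision.get_image('wrist'); d=vision.get_image('side'); s=vision.get_image('scene')
cv2.imwrite('pics/r_w4.png',w);cv2.imwrite('pics/r_s4.png',s);cv2.imwrite('pics/r_d4.png',d)
cv2.imwrite('pics/w4.png',np.vstack([np.hstack([cv2.resize(w[0:384,64:448],(300,300)),cv2.resize(d[130:250,190:310],(500,500),interpolation=3)[100:400]]),cv2.resize(s[160:220,200:340],(800,300)[:2],interpolation=3)]))
E
```

```text
clock: 7.9
eef_pos: [432.7, -38.9, 212.7]
tool_rot: [3.131, 0.007, -3.141]
force: [1.0, -0.4, -0.0]
width: -0.2
gripper_force: 0.0
```

View pics/w4.png

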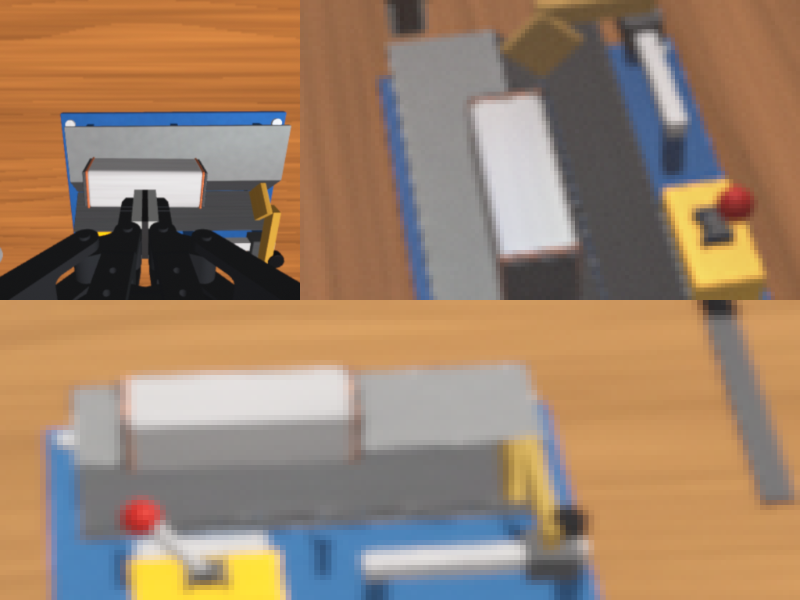

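The composite shows the tube still flat on the shelf. In the wrist part its near top edge is at row 172. In the side part its top corners are (470,98), (543,93), (578,247) and (499,257); in the scene part they are (125,376), (345,367), (353,408) and (128,418). I'll measure from these.

Run:
```python
from h import *
np.set_printoptions(precision=1,suppress=True)
S,D,W=cam('scene'),cam('side'),np.load('st4.npy')
s=lambda x,y:(200+x/5.714-.4,160+(y-300)/5-.4); d=lambda x,y:(190+(x-300)/4.1667-.4,130+(y+100)/4.1667-.4); w=lambda x,y:(64+x*1.28,y*1.28)
for k,a,b in [('--',(125,376),(499,257)),('-+',(345,367),(470,98)),('++',(353,408),(543,93)),('+-',(128,418),(578,247))]:
    X=tri([(S,s(*a)),(D,d(*b))]); print(k,X, 'in wrist crop',proj(W,X)/1.28-np.array([50,0]))
for z in(110.5,):
  print(onz(W,w(85,172),z),onz(W,w(205,172),z),onz(W,w(85,208),z),'bottom',onz(W,w(90,158),60.5),'lip',onz(W,w(215,182),60.5))
```

```text
-- [ 468.9 -107.5  111. ] in wrist crop [ 85.5 171.4]
-+ [472.9  30.7 113.4] in wrist crop [202.7 174.7]
++ [520.   28.5 114.8] in wrist crop [198.4 210.2]
+- [ 516.2 -108.9  113.5] in wrist crop [ 86.8 207.7]
[ 469.9 -108.3  110.5] [470.6  34.  110.5] [ 518.5 -112.   110.5] bottom [ 470.7 -112.1   60.5] lip [508.   63.   60.5]
```

Run:
```python
from h import *
np.set_printoptions(precision=1,suppress=True)
k=512/400
for n,p,r,e in [('w1',(417.7,-37.2,76.8),(3.141,-.009,-3.142),[(82,238),(303,238),(105,203)]),('w2',(433.5,-37.5,78.3),(-3.142,.006,-3.141),[(82,215),(303,215),(105,183)]),('w3',(469.1,-37.1,95.7),(3.132,.077,-3.14),[(94,190),(295,190),(112,163)])]:
    P=cam('wrist',dict(eef_pos=p,tool_rot=r))
    print(n,'near top',onz(P,(e[0][0]*k,e[0][1]*k),110.5),onz(P,(e[1][0]*k,e[1][1]*k),110.5),'near bottom',onz(P,(e[2][0]*k,e[2][1]*k),60.5),'TCP px',proj(P,np.array(p))/k)
```

```text
w1 near top [ 443.9 -111.8  110.5] [444.3  34.5 110.5] near bottom [ 446.  -113.6   60.5] TCP px [194.7 180.3]
w2 near top [ 442.9 -110.6  110.5] [443.1  32.8 110.5] near bottom [ 444.3 -112.5   60.5] TCP px [194.7 180.3]
w3 near top [ 468.2 -107.6  110.5] [468.9  33.5 110.5] near bottom [ 471.1 -109.9   60.5] TCP px [194.7 180.3]
```

Run:
```python
from h import *
M=np.linalg.inv(np.array(vision.calibration('wrist')['hand_eye']));c=vision.calibration('wrist')
for x in(11,0,-11):
  for z in(0,-10,-20,-30,-40):
    p=M@[x,0,z,1]; print(x,z,np.round((c['cy']+c['fy']*p[1]/p[2])/1.28,1),end=' | ')
w=cv2.imread('pics/r_w4.png'); w1=cv2.imread('pics/r_w4.png')
print(); g=cv2.cvtColor(w,cv2.COLOR_BGR2GRAY)
print('gray down columns', [(v,int(g[v,235]),int(g[v,249]),int(g[v,262])) for v in range(215,300,4)])
```

```text
11 0 166.8 | 11 -10 172.1 | 11 -20 178.0 | 11 -30 184.6 | 11 -40 192.0 | 0 0 180.3 | 0 -10 186.2 | 0 -20 192.8 | 0 -30 200.1 | 0 -40 208.3 | -11 0 193.3 | -11 -10 199.8 | -11 -20 206.9 | -11 -30 214.9 | -11 -40 223.8 | 
gray down columns [(215, 104, 105, 104), (219, 168, 165, 161), (223, 215, 217, 217), (227, 230, 230, 232), (231, 230, 230, 231), (235, 230, 231, 231), (239, 224, 226, 227), (243, 198, 62, 123), (247, 174, 19, 99), (251, 130, 18, 97), (255, 91, 19, 95), (259, 93, 20, 95), (263, 95, 19, 96), (267, 95, 18, 95), (271, 95, 19, 95), (275, 96, 18, 95), (279, 95, 20, 95), (283, 147, 39, 153), (287, 23, 59, 22), (291, 23, 58, 22), (295, 23, 59, 23), (299, 23, 58, 23)]
```

Run:
```python
from h import *
D=cam('side')
for z in(0,15,30,45):print(z,'w1crop',(proj(D,np.array([417.7,-37.2,76.8+z]))-[120,100])*[400/240,300/180]+[400,0],'w3crop',(proj(D,np.array([469.1,-37.1,95.7+z]))-[150,120])*2.5+[400,0])
```

```text
0 w1crop [558.65270921 178.65810052] w3crop [608.93918589 199.07200237]
15 w1crop [557.88328104 172.50001423] w3crop [608.28249892 189.56793328]
30 w1crop [557.09687158 166.20601888] w3crop [607.611225   179.85275076]
45 w1crop [556.29291238 159.77156497] w3crop [606.92487264 169.91934162]
```

The fingertips show about 30 mm above the reported TCP in both the side and wrist views. That explains why they rode up over the tube's top edge. I'll go lower and check for contact.

```bash
python3 nudge.py '[[-6, 2, 50, 0, -0.05, 0, 0], [-6, 0, 50, 0, 0, 0, 0], [0, 0, 40, 0, 0, 0, 0], [0, 0, 10, 0, 0, 0, 0], [0, 0, 0, 0, 0, 0, 0], [0, 0, 0, 0, 0, 0, 0]]';python3 nudge.py '[[0, 0, 6, 0, 0, 0, 0], [0, 0, 6, 0, 0, 0, 0], [0, 0, 0, 0, 0, 0, 0]]'
```

```text
clock: 8.65
eef_pos: [448.3, -35.0, 60.0]
tool_rot: [3.132, 0.049, -3.141]
force: [-0.3, 0.4, -0.2]
width: -0.1
gripper_force: 0.0
clock: 8.95
eef_pos: [448.8, -34.2, 47.6]
tool_rot: [3.131, 0.05, -3.14]
force: [0.8, 1.2, 0.1]
width: -0.1
gripper_force: 0.0
```

```bash
python3 nudge.py '[[-4, -2, 3, 0, 0, 0, 0], [-4, 0, 0, 0, 0, 0, 0], [-3, 0, 0, 0, 0, 0, 0], [0, 0, 0, 0, 0, 0, 0]]';python3 nudge.py '[[-3, 0, 0, 0, 0, 0, 0], [-3, 0, 0, 0, 0, 0, 0], [-3, 0, 0, 0, 0, 0, 0]]';python3 nudge.py '[[-3, 0, 0, 0, 0, 0, 0], [-2, 0, 0, 0, 0, 0, 0]]'
```

```text
clock: 9.35
eef_pos: [460.1, -36.5, 45.0]
tool_rot: [3.132, 0.049, -3.14]
force: [-0.2, -0.7, -0.0]
width: -0.1
gripper_force: 0.0
clock: 9.65
eef_pos: [464.7, -36.0, 45.0]
tool_rot: [3.13, 0.042, -3.141]
force: [-5.9, -0.2, 3.0]
width: -0.1
gripper_force: 3.0
clock: 9.85
eef_pos: [470.0, -35.9, 45.2]
tool_rot: [3.13, 0.043, -3.141]
force: [-7.0, -0.8, 6.1]
width: 0.3
gripper_force: 3.8
```

```bash
python3 nudge.py '[[-2, 0, 0, 0, 0, 0, 0], [-2, 0, 0, 0, 0, 0, 0]]';python3 nudge.py '[[-2, 0, 0, 0, 0, 0, 0], [-1, 0, 0, 0, 0, 0, 0]]';python3 nudge.py '[[-2, 0, 0, 0, 0, 0, 0], [-1, 0, 0, 0, 0, 0, 0]]'
```

```text
clock: 10.05
eef_pos: [473.2, -35.8, 45.5]
tool_rot: [3.129, 0.041, -3.141]
force: [-7.3, 0.1, 6.1]
width: -0.0
gripper_force: 3.4
clock: 10.25
eef_pos: [481.3, -36.4, 46.2]
tool_rot: [3.132, 0.05, -3.14]
force: [0.9, -0.2, -0.3]
width: -0.0
gripper_force: 0.0
clock: 10.45
eef_pos: [484.6, -36.4, 46.3]
tool_rot: [3.132, 0.05, -3.14]
force: [0.2, -0.2, -0.0]
width: 0.1
gripper_force: 0.0
```

```bash
python3 nudge.py '[[10, 0, -20, 0, 0, 0, 0], [20, 0, -50, 0, 0.05, 0, 0], [20, 0, -50, 0, 0, 0, 0], [0, 0, -50, 0, 0, 0, 0], [0, 0, 0, 0, 0, 0, 0]]';  python3 - <<'E'
from h import *
st=probe_bus.read_state(); np.save('st5.npy',cam('wrist',st)); w=vision.get_image('wrist'); d=vision.get_image('side'); s=vision.get_image('scene')
for n,i in zip('wds',(w,d,s)): cv2.imwrite(f'pics/r_{n}5.png',i)
R=lambda i,z:cv2.resize(i,z,interpolation=3)
cv2.imwrite('pics/w5.png',np.hstack([np.vstack([R(w[100:300,120:390],(405,300)),R(s[165:215,205:295],(405,225)),np.zeros((75,405,3),np.uint8)]),R(d[150:260,222:290],(371,600))]))
E
```

```text
clock: 10.95
eef_pos: [437.5, -38.9, 212.8]
tool_rot: [3.131, 0.011, -3.14]
force: [0.8, -0.6, 0.1]
width: 0.0
gripper_force: 0.0
```

View pics/w5.png

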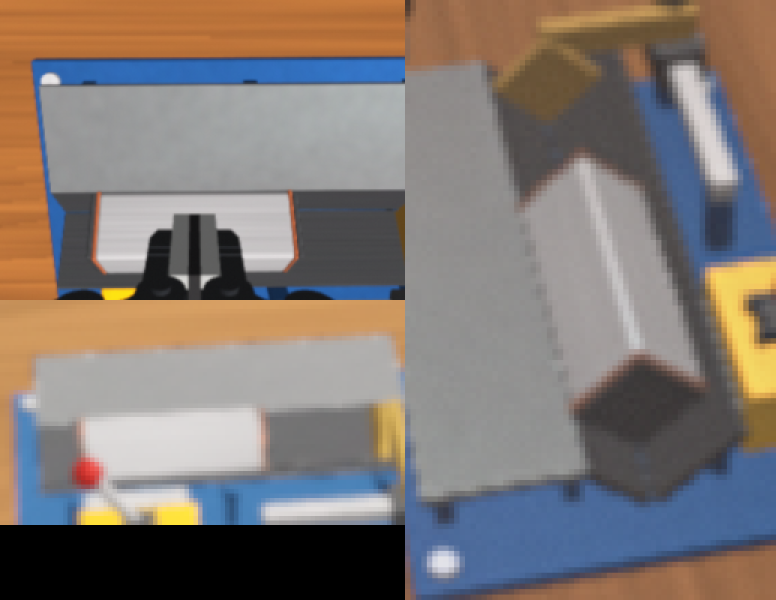

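The tube has tipped into the V. The side part shows its -y end with corners at top (637,355), left (572,408) and right (705,388), and its +y end with top (583,153), left (525,208) and right (643,185). I'll compare these with a bedded tube.

Run:
```python
from h import *
from scipy.optimize import least_squares
np.set_printoptions(precision=3,suppress=True)
D=cam('side'); k=371/68; obs=np.array([(637,355),(572,408),(705,388),(583,153),(525,208),(643,185)])
def model(p):
    x,y,z,roll,yaw=p; R=Ro.from_euler('zy',[yaw,roll]).as_matrix(); r=35.36
    return np.array([((proj(D,np.array([x,y,z])+R@np.array(q))+.4)-[222,150])*k+[405,0] for q in [(0,-75,r),(-r,-75,0),(r,-75,0),(0,75,r),(-r,75,0),(r,75,0)]])
print('bedded', model((539,-37,63.4,0,0)))
s=least_squares(lambda p:(model(p)-obs).ravel(),(539,-37,66,0,0)); print(s.x,s.cost, s.fun)
```

```text
bedded [[641.296 360.877]
 [568.728 419.495]
 [711.025 396.327]
 [579.255 145.539]
 [514.827 202.644]
 [644.103 183.672]]
[550.228  10.87   10.546  -0.032  -0.01 ] 8.96627299654684 [ 0.284 -0.709 -0.094  1.443 -0.328 -1.718 -0.715 -0.061 -1.177 -1.058
  2.063  2.218]
```

```bash
python3 nudge.py '[[-34, 0, 0, 0, 0.011, 0, 0], [-34, 0, 0, 0, 0, 0, 0], [-33, 2, 0, 0, 0, 0, 0], [0, 0, 50, 0, 0, 0, 0], [0, 0, 50, 0, 0, 0, 0], [0, 0, 30, 0, 0, 0, 0], [0, 0, 0, 0, 0, 0, 0]]';python3 nudge.py '[[0, 0, 3, 0, 0, 0, 0], [0, 0, 3, 0, 0, 0, 0], [0, 0, 2, 0, 0, 0, 0], [0, 0, 0, 0, 0, 0, 0]]'
```

```text
clock: 11.8
eef_pos: [527.8, -34.2, 71.2]
tool_rot: [3.131, -0.024, -3.14]
force: [-0.7, -0.1, 0.2]
width: -0.5
gripper_force: 0.0
clock: 12.2
eef_pos: [533.4, -34.4, 69.7]
tool_rot: [3.131, -0.01, -3.14]
force: [0.1, -0.4, 0.6]
width: -0.2
gripper_force: 0.0
```

```bash
python3 nudge.py '[[0, 0, 0, 0, 0, 0, 0], [0, 0, 0, 0, 0, 0, 0]]';python3 nudge.py '[[-4, 0, 1, 0, 0, 0, 0], [0, 0, 1, 0, 0, 0, 0], [0, 0, 1, 0, 0, 0, 0]]'
```

```text
clock: 12.4
eef_pos: [533.1, -34.5, 69.3]
tool_rot: [3.131, -0.011, -3.14]
force: [0.4, 0.1, 0.1]
width: -0.0
gripper_force: 0.0
clock: 12.7
eef_pos: [537.7, -34.5, 66.2]
tool_rot: [3.131, -0.01, -3.14]
force: [-1.0, 0.8, 11.7]
width: -0.1
gripper_force: 5.6
```

```bash
python3 nudge.py '[[0, 0, 0.5, 0, 0, 0, 0], [0, 0, 0, 0, 0, 0, 0]]'; python3 nudge.py '[[0, 0, -30, 0, 0, 0, 0], [0, -33, -20, 0, 0, 0, 0], [0, -35, 0, 0, 0, 0, 0], [0, -35, 0, 0, 0, 0, 0], [-2, 0, 0, 0, 0, 0, 0], [0, 0, 0, 0, 0, 0, 0]]'
```

```text
clock: 12.9
eef_pos: [537.8, -34.5, 66.2]
tool_rot: [3.131, -0.01, -3.14]
force: [-0.8, 0.8, 10.0]
width: 0.0
gripper_force: 4.5
clock: 13.5
eef_pos: [539.3, -138.8, 113.9]
tool_rot: [3.131, -0.012, 3.141]
force: [0.2, 0.8, 0.1]
width: -0.2
gripper_force: 0.0
```

```bash
python3 nudge.py '[[0, 0, 43, 0, 0, 0, 0], [0, 0, 40, 0, 0, 0, 0], [0, 0, 0, 0, 0, 0, 0], [0, 0, 0, 0, 0, 0, 0]]'; python3 nudge.py '[[0, 3, 0, 0, 0, 0, 0], [0, 3, 0, 0, 0, 0, 0], [0, 3, 0, 0, 0, 0, 0], [0, 3, 0, 0, 0, 0, 0], [0, 3, 0, 0, 0, 0, 0]]';python3 nudge.py '[[0, 3, 0, 0, 0, 0, 0], [0, 3, 0, 0, 0, 0, 0]]'
```

```text
clock: 13.9
eef_pos: [538.1, -136.1, 31.1]
tool_rot: [3.131, -0.014, -3.139]
force: [1.1, 0.1, -0.3]
width: 0.1
gripper_force: 0.0
clock: 14.4
eef_pos: [539.3, -125.3, 32.4]
tool_rot: [3.136, -0.009, -3.141]
force: [-1.6, -7.9, 2.0]
width: 0.2
gripper_force: 3.8
clock: 14.6
eef_pos: [539.3, -120.3, 32.4]
tool_rot: [3.137, -0.009, 3.141]
force: [-1.1, -7.8, 2.9]
width: 0.0
gripper_force: 3.9
```

```bash
python3 nudge.py '[[0, 4, 0, 0, 0, 0, 0], [0, 4, 0, 0, 0, 0, 0], [0, 4, 0, 0, 0, 0, 0], [0, 4, 0, 0, 0, 0, 0], [0, 4, 0, 0, 0, 0, 0], [0, 4, 0, 0, 0, 0, 0]]';python3 nudge.py '[[0, 4, 0, 0, 0, 0, 0], [0, 4, 0, 0, 0, 0, 0], [0, 4, 0, 0, 0, 0, 0], [0, 4, 0, 0, 0, 0, 0], [0, 4, 0, 0, 0, 0, 0], [0, 4, 0, 0, 0, 0, 0], [0, 4, 0, 0, 0, 0, 0], [0, 4, 0, 0, 0, 0, 0]]'
```

```text
clock: 15.2
eef_pos: [539.0, -95.7, 32.4]
tool_rot: [3.136, -0.009, 3.141]
force: [-0.6, -7.3, 0.6]
width: -0.2
gripper_force: 3.3
clock: 16.0
eef_pos: [538.8, -62.6, 32.4]
tool_rot: [3.135, -0.01, 3.142]
force: [0.5, -5.7, -0.4]
width: 0.1
gripper_force: 2.5
```

```bash
python3 nudge.py '[[0, 2, 0, 0, 0, 0, 0], [0, 2, 0, 0, 0, 0, 0], [0, 2, 0, 0, 0, 0, 0], [0, 2, 0, 0, 0, 0, 0], [0, 2, 0, 0, 0, 0, 0]]'; python3 nudge.py '[[0, 2, 0, 0, 0, 0, 0], [0, 2, 0, 0, 0, 0, 0]]'
```

```text
clock: 16.5
eef_pos: [538.8, -52.2, 32.4]
tool_rot: [3.134, -0.01, -3.141]
force: [0.8, -5.1, -0.2]
width: -0.1
gripper_force: 2.5
clock: 16.7
eef_pos: [538.7, -48.0, 32.4]
tool_rot: [3.134, -0.011, -3.141]
force: [0.2, -5.1, -0.4]
width: -0.0
gripper_force: 2.5
```

```bash
python3 nudge.py '[[0, 2, 0, 0, 0, 0, 0], [0, 2, 0, 0, 0, 0, 0], [0, 1, 0, 0, 0, 0, 0]]'; for i in 1 ; do python3 nudge.py '[[0, 1, 0, 0, 0, 0, 0], [0, 1, 0, 0, 0, 0, 0], [0, 1, 0, 0, 0, 0, 0]]'; done
```

```text
clock: 17.0
eef_pos: [538.7, -42.4, 32.4]
tool_rot: [3.133, -0.011, -3.141]
force: [0.8, -5.0, 0.3]
width: -0.0
gripper_force: 2.6
clock: 17.3
eef_pos: [538.6, -39.4, 32.4]
tool_rot: [3.133, -0.011, -3.141]
force: [0.4, -5.4, 0.1]
width: -0.4
gripper_force: 2.5
```

```bash
python3 nudge.py '[[0, 1, 0, 0, 0, 0, 0], [0, 1, 0, 0, 0, 0, 0]]'
```

```text
clock: 17.5
eef_pos: [538.7, -37.7, 32.4]
tool_rot: [3.133, -0.011, -3.141]
force: [-0.7, -6.7, -1.2]
width: -0.3
gripper_force: 3.5
```

```bash
python3 nudge.py '[[0, 1, 0, 0, 0, 0, 0]]'; python3 nudge.py '[[0, 1, 0, 0, 0, 0, 0]]'
```

```text
clock: 17.6
eef_pos: [538.7, -37.7, 32.4]
tool_rot: [3.135, -0.011, -3.141]
force: [0.6, -8.9, -1.2]
width: -0.1
gripper_force: 4.5
clock: 17.7
eef_pos: [538.7, -37.7, 32.5]
tool_rot: [3.136, -0.01, 3.141]
force: [-0.7, -11.0, -1.3]
width: -0.1
gripper_force: 5.4
```

```bash
python3 nudge.py '[[0, 1, 0, 0, 0, 0, 0], [0, 1, 0, 0, 0, 0, 0]]'; python3 nudge.py '[[0, 1, 0, 0, 0, 0, 0], [0, 0, 0, 0, 0, 0, 0]]'; python3 nudge.py '[[0, 1, 0, 0, 0, 0, 0], [0, 0, 0, 0, 0, 0, 0], [0, 0, 0, 0, 0, 0, 0]]'
```

```text
clock: 17.9
eef_pos: [538.7, -37.8, 32.5]
tool_rot: [3.138, -0.01, 3.14]
force: [-0.4, -13.9, -1.2]
width: -0.1
gripper_force: 7.3
clock: 18.1
eef_pos: [538.7, -37.8, 32.6]
tool_rot: [3.14, -0.01, 3.139]
force: [0.2, -15.1, -1.6]
width: 0.0
gripper_force: 7.4
clock: 18.4
eef_pos: [538.8, -37.9, 32.6]
tool_rot: [3.141, -0.009, 3.138]
force: [-1.3, -15.8, -1.5]
width: 0.0
gripper_force: 8.3
```

```bash
python3 nudge.py '[[0, 1, 0, 0, 0, 0, 0], [0, 0, 0, 0, 0, 0, 0], [0, 0, 0, 0, 0, 0, 0]]'; python3 nudge.py '[[0, -6, 0, 0, 0, 0, 0], [0, -12, 0, 0, 0, 0, 0], [0, 0, -50, 0, 0, 0, 0], [0, 0, -50, 0, 0, 0, 0], [0, 0, 0, 0, 0, 0, 0]]';  python3 - <<'E'
from h import *
st=probe_bus.read_state(); np.save('st6.npy',cam('wrist',st)); w=vision.get_image('wrist'); d=vision.get_image('side'); s=vision.get_image('scene')
for n,i in zip('wds',(w,d,s)): cv2.imwrite(f'pics/r_{n}6.png',i)
# change in stop region between images 5 and 6
for n in 'ds':
    a,b=cv2.imread(f'pics/r_{n}5.png',0),cv2.imread(f'pics/r_{n}6.png',0)
    r=(slice(145,176),slice(262,285)) if n=='d' else (slice(200,216),slice(290,306))
    print(n,cv2.phaseCorrelate(a[r].astype(float),b[r].astype(float)),np.abs(a[r].astype(int)-b[r]).max())
E
```

```text
clock: 18.7
eef_pos: [538.8, -37.9, 32.7]
tool_rot: [-3.141, -0.009, 3.138]
force: [-0.4, -18.9, -2.0]
width: 0.1
gripper_force: 9.2
clock: 19.2
eef_pos: [543.8, -48.6, 137.6]
tool_rot: [3.131, -0.002, -3.139]
force: [1.1, 0.0, -0.0]
width: -0.1
gripper_force: 0.0
d ((0.5646275399568221, 0.13743365134514107), 0.6970235192725842) 112
s ((0.07760410287942143, -0.05882779320261555), 1.011634271389467) 2
```

Run:
```python
import cv2,numpy as np
R=lambda i,z:cv2.resize(i,z,interpolation=3)
w,d,s=[cv2.imread(f'pics/r_{n}6.png') for n in 'wds']
cv2.imwrite('pics/w6.png',np.hstack([np.vstack([R(w[150:384,200:512],(400,300)),R(s[170:212,240:296],(400,300))]),R(d[145:245,225:290],(390,600))]))
```

```text
(no output)
```

View pics/w6.png

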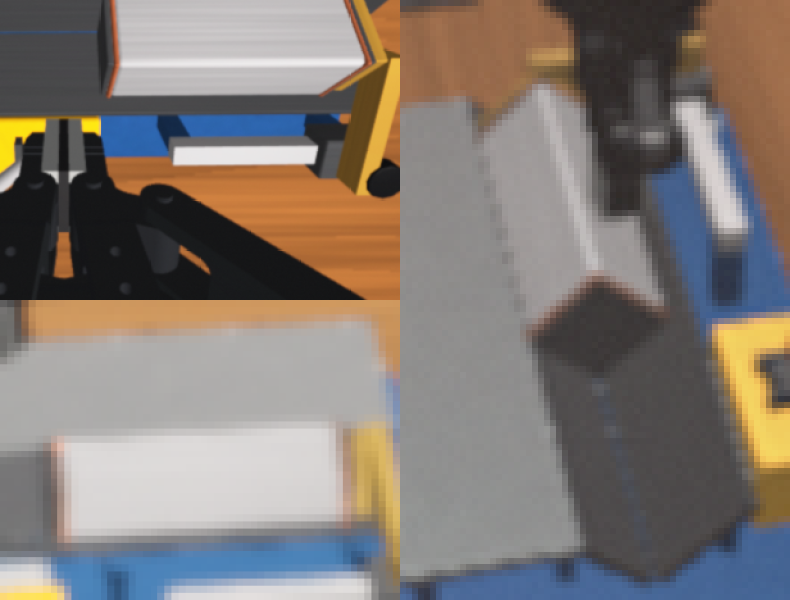

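The tube's +y end (wrist part, about (375,60); scene part, about (345,480)) touches the brass plate, and its ridge is symmetric in the V. Next is the lever.

```bash
python3 nudge.py '[[-25, -34, 0, 0, 0, 0, 0], [-25, -34, 0, 0, 0, 0, 0], [-24, -34, 0, 0, 0, 0, 0], [0, 0, 0, 0, 0, 0, 0], [0, 0, 0, 0, 0, 0, 0]]'; python3 nudge.py '[[0, 0, 30, 0, 0, 0, 0], [0, 0, 24, 0, 0, 0, 0], [0, 0, 0, 0, 0, 0, 0], [0, 0, 0, 0, 0, 0, 0]]'
```

```text
clock: 19.85
eef_pos: [612.2, -150.2, 127.9]
tool_rot: [3.13, -0.016, -3.141]
force: [-0.6, 0.0, -0.1]
width: -0.0
gripper_force: 0.0
clock: 20.25
eef_pos: [612.2, -147.9, 75.6]
tool_rot: [3.13, -0.014, -3.139]
force: [-0.2, -0.5, 0.3]
width: 0.1
gripper_force: 0.0
```

```bash
python3 nudge.py '[[-5, 6, -5, 0, 0, 0, 0], [0, 6, 0, 0, 0, 0, 0], [0, 6, 0, 0, 0, 0, 0], [0, 6, 0, 0, 0, 0, 0], [0, 6, 0, 0, 0, 0, 0]]'; python3 nudge.py '[[0, 6, 0, 0, 0, 0, 0], [0, 6, 0, 0, 0, 0, 0], [0, 6, 0, 0, 0, 0, 0], [0, 6, 0, 0, 0, 0, 0]]'; python3 nudge.py '[[0, 6, 0, 0, 0, 0, 0], [0, 6, 0, 0, 0, 0, 0], [0, 6, 0, 0, 0, 0, 0], [0, 6, 0, 0, 0, 0, 0]]'
```

```text
clock: 20.75
eef_pos: [619.0, -125.0, 83.7]
tool_rot: [3.139, -0.008, -3.142]
force: [-2.6, -12.0, 13.2]
width: 0.0
gripper_force: 8.2
clock: 21.15
eef_pos: [619.9, -112.3, 89.4]
tool_rot: [-3.132, -0.002, 3.134]
force: [0.1, -11.5, 14.1]
width: 0.2
gripper_force: 7.0
clock: 21.55
eef_pos: [618.0, -70.3, 81.4]
tool_rot: [3.131, -0.012, -3.139]
force: [1.5, -2.5, -1.3]
width: 0.4
gripper_force: 1.2
```

```bash
python3 nudge.py '[[0, 4, 0, 0, 0, 0, 0], [0, 4, 0, 0, 0, 0, 0], [0, 0, 0, 0, 0, 0, 0]]'; python3 nudge.py '[[0, 3, 0, 0, 0, 0, 0], [0, 3, 0, 0, 0, 0, 0], [0, 0, 0, 0, 0, 0, 0]]'; python3 nudge.py '[[0, 3, 0, 0, 0, 0, 0], [0, 0, 0, 0, 0, 0, 0]]'
```

```text
clock: 21.85
eef_pos: [617.2, -62.2, 81.2]
tool_rot: [3.13, -0.014, -3.139]
force: [0.2, -0.6, 0.8]
width: -0.1
gripper_force: 0.1
clock: 22.15
eef_pos: [617.7, -57.0, 81.9]
tool_rot: [3.131, -0.013, -3.139]
force: [0.3, -1.6, -1.7]
width: -0.2
gripper_force: 0.6
clock: 22.35
eef_pos: [617.9, -54.9, 82.2]
tool_rot: [3.132, -0.012, -3.14]
force: [-0.7, -3.4, -0.3]
width: 0.1
gripper_force: 1.2
```

Force is building near where the end stop should be. I'll locate the red knob by colour.

```bash
python3 nudge.py '[[0, 2, 0, 0, 0, 0, 0], [0, 2, 0, 0, 0, 0, 0], [0, 0, 0, 0, 0, 0, 0]]'; python3 nudge.py '[[0, 2, 0, 0, 0, 0, 0], [0, 2, 0, 0, 0, 0, 0], [0, 0, 0, 0, 0, 0, 0]]'
cat > knob.py <<'E'
from h import *
def red(n,r):
    i=vision.get_image(n)[r].astype(int); m=(i[...,2]>120)&(i[...,1]<70)&(i[...,0]<70); v,u=np.nonzero(m)
    return (u.mean()+r[1].start,v.mean()+r[0].start,len(u)) if len(u) else None
a=red('scene',(slice(185,225),slice(210,262))); b=red('side',(slice(170,230),slice(270,320)))
print(a,b)
for y,z in((-103,122),(-30,122),(-67,132)): print(y,proj(cam('scene'),np.array([617.6,y,z])),proj(cam('side'),np.array([617.6,y,z])))
if a and b: print(tri([(cam('scene'),a[:2]),(cam('side'),b[:2])]))
E
python3 knob.py
```

```text
clock: 22.65
eef_pos: [617.9, -54.7, 82.2]
tool_rot: [3.137, -0.011, 3.141]
force: [0.1, -8.8, -2.6]
width: 0.1
gripper_force: 3.8
clock: 22.95
eef_pos: [617.9, -54.6, 82.3]
tool_rot: [3.141, -0.01, 3.139]
force: [-0.6, -14.7, -4.2]
width: -0.2
gripper_force: 6.2
(np.float64(245.375), np.float64(201.58333333333334), 24) (np.float64(284.25), np.float64(182.0), 4)
-103 [224.69652684 203.202544  ] [294.03011209 202.57118266]
-30 [246.70774493 201.80522385] [286.7492896  183.01816952]
-67 [235.50480357 200.47107492] [290.59043821 190.05243502]
[613.11004064 -31.23737938 123.26647018]
```

```bash
python3 nudge.py '[[0, -8, 0, 0, 0, 0, 0], [0, -20, 0, 0, 0, 0, 0], [0, -20, -20, 0, 0, 0, 0], [0, -20, -50, 0, 0, 0, 0], [0, -30, -50, 0, 0, 0, 0], [0, 0, 0, 0, 0, 0, 0], [0, 0, 0, 0, 0, 0, 0]]'; python3 knob.py
python3 - <<'E'
from h import *
a,b=cv2.imread('pics/r_s6.png',0),cv2.cvtColor(vision.get_image('scene'),cv2.COLOR_BGR2GRAY)
for n,r in dict(stop=(slice(185,216),slice(282,308)),tube=(slice(180,200),slice(250,292)),can=(slice(140,200),slice(350,390)),left=(slice(150,260),slice(100,180)),square=(slice(210,260),slice(340,390)),file=(slice(140,205),slice(315,342))).items(): print(n,np.abs(a[r].astype(int)-b[r]).max())
E
```

```text
clock: 23.75
eef_pos: [620.3, -139.4, 191.8]
tool_rot: [3.13, -0.009, -3.14]
force: [-0.3, 1.1, 0.3]
width: 0.1
gripper_force: 0.0
(np.float64(245.66666666666666), np.float64(201.8095238095238), 21) (np.float64(286.8695652173913), np.float64(181.7826086956522), 23)
-103 [224.69652684 203.202544  ] [294.03011209 202.57118266]
-30 [246.70774493 201.80522385] [286.7492896  183.01816952]
-67 [235.50480357 200.47107492] [290.59043821 190.05243502]
[618.69260364 -32.03625498 125.97548956]
stop 3
tube 3
can 3
left 3
square 4
file 4
```

Run:
```python
from h import *
def red(i,r):
    i=i[r].astype(int); m=(i[...,2]>120)&(i[...,1]<70)&(i[...,0]<70); v,u=np.nonzero(m); return u.mean()+r[1].start,v.mean()+r[0].start
a=red(cv2.imread('pics/scene0.png'),(slice(185,225),slice(210,262)));b=red(cv2.imread('pics/side0.png'),(slice(170,230),slice(270,320)))
print(a,b,tri([(cam('scene'),a),(cam('side'),b)]))
```

```text
(np.float64(223.55555555555554), np.float64(203.27777777777777)) (np.float64(294.23333333333335), np.float64(201.43333333333334)) [ 618.84848053 -105.08698711  125.73118985]
```

The knob travelled 73.05 mm, against 73.2 mm expected for the full throw, so the lever is fully on.

```bash
python3 -c "
from cell import ctrl, vision, probe_bus
print(ctrl.finish_job())"
```

```text
the job is handed in; nothing more can be done
None
```

The job is handed in: the tube is bedded in the V and pressed home on the length stop at about 19 N at the wrist, with no visible slip. The magnet lever is fully on, and no movement showed among the bystanders I checked.

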